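# Change the box form in a leather stitching jig

## Robot

A 6-joint arm with a two-finger parallel gripper is mounted at the origin on the work surface. World frame = base frame: x ahead of the robot, y to its left, z up, the work surface at z = 0. Lengths are in mm, angles in rad, forces in N, time in s.
With the tool pointing down it reaches from about 225 to 875 mm from the base axis. Payload 3.4 kg.
Tool frame: the origin (TCP) lies at the very end of the fingers, on their centre line; the grasp point (between the pads) lies r.grip_point_offset behind it (r.grip_point_offset is the distance from the TCP to the grasp point, in mm); z points along the fingers, y is the line along which they close (so a half turn about z gives the same grasp; the last joint's range is limited). The gripper opens to 85 mm and grips with 20 to 120 N. Pads are 22 mm wide; open, the fingers measure 114 mm over their backs; the gripper's body (76 mm by 85 mm) begins 54 mm behind the grasp point. The pads swing forward as they close: fully open they stand 13 mm farther back than shut.
Start: joints at [-1.458, 0.276, 1.505, -0, 1.361, -0.121], TCP at [133.21, -559.391, 231.328] pointing down, gripper open.
Joint ranges: [-2.89, 2.89], [-0.75, 2.08], [0.22, 2.7], [-1.18, 4.32], [0.11, 2.71], [-2.7, 2.7]. Speed limits (rad/s): [2.57, 2.57, 3.14, 3.14, 3.14, 3.14].

## Interface

Orientations are given as a rotation vector (axis times angle).
In Python, from plant import r gives the robot as it stands.
- The arm moves only by the shell command python3 -m jog 'ROWS' [FORCE]. ROWS is JSON, a list of rows, each a list of 5 numbers: the shift along the tool's x, y, z in m, then the turn about the tool's z in degrees, then the opening, from 0 (shut) to 1 (fully open). A call has 1 to 20 rows; each row shifts and turns the commanded pose from where the row before left it, along the tool's axes as they then stand; what a row does not reach is not made up. A row lasts 1/12 s, in which the tool goes at most 41.7 mm and 7.16 degrees, less where a joint would pass 70% of its speed; a pose out of reach is approached as far as the arm can. A call is refused whole if a number of a shift passes 0.0417 or a number of a turn 7.16, either way. A call with a gripper value outside its range is refused whole. The fingers move at their own pace and stop on an object; FORCE is the grip in N (left out, the last holds). Time passes only in rows, so rows that do not move let the fingers close. It gives the time, the measured TCP pose, the force, the opening and the grip force at its end, in the units of the state.
- r.observe(): the state, without advancing time (a new reading comes with each control period).
- r.get_image(name): name is "scene" or "top"; returns (picture, depth): 420x560x3 uint8, red, green, blue; 420x560 float32, mm along the optical axis (not along the pixel's ray), 0 where there is no reading.
- r.calibration(name): a dict with "mtx" (3x3 intrinsics, pixels), "R" (3x3) and "t" (3): a world point X has camera coordinates R X + t. Camera axes: x right, y down, z forward; pixel columns grow to the right and rows downward; lengths in mm; the calibration is good to about 2 mm. A picture is of the moment at which its call begins. calibration takes no time and is no camera call.
- r.sign_off(): hands the job in; it is judged then, once.
The state is a dict: "clock": time; "joints": joint angles; "qvel": joint speeds; "joint_efforts": joint torques, N m; "tool_pos": TCP position; "ee_rot": TCP orientation; "wrist_force": force on the tool from outside, world axes, zero at the start; "torque": the same for the moment, N m; "finger_gap": finger opening in mm; "finger_force": force on a finger pad.
Only numpy, scipy, OpenCV 4.12 (cv2) and the standard library are available. Lean on these libraries where they do the work, as an engineer would, in place of code of your own. Each camera call takes 0.05 s, during which the arm holds its last target. There are 200 camera calls.

## Task

Change over the wooden box form in the stitching jig: free the wing knob of the sliding jaw, take out the short form and stand it upright in the dark tray, then stand the long form lengthwise in the jig between the two jaws, where the short one was. Slide the jaw up until the form is snug between both jaws with no play, and turn the knob back clockwise until it is fully tight. Set the forms down rather than dropping them, and leave everything else on the bench where it is.

Things in the scene. Friction and masses are not known exactly. Their poses are not given: they have to be found in the camera images.
- jig: Stitching jig screwed to the bench: plywood bed 120 (x) x 320 (y) x 20 mm with an aluminium T-track along its own y in the middle. Origin: centre of the bed's underside, on the bench; z up, +y along the track towards the fixed jaw. The bed's top is 20 mm above the bench. Fixed jaw: block 64 mm wide (x) and 40 mm high above the bed, filling y = +125 to +165 mm; its cork face, at y = +125 mm, looks to -y. The jig's place and yaw vary.
- jig_seat (a point): Where the middle of the long form's underside belongs: on the bed's top, over the track's centre line, 60 mm from the fixed jaw's face. Axes as the jig's.
- jaw (a joint): Sliding jaw's place along the track, in m: the gap between the two jaw faces is 80 mm + this value (0 to 0.100 m), growing as the jaw moves away from the fixed jaw (towards the jig's -y). The long form snug between the jaws gives 0.040. The jaw is a wooden block 64 mm wide, 80 mm long, 40 mm high, resting on the bed, with the knob on top. Freed, it slides with about 2.5 N; with the knob tight it is held by friction.
- jaw_face (a point): Middle of the sliding jaw's cork face (20 mm above the bed), which looks to the jig's +y. The knob's axis is 48 mm behind it (towards -y), on the track's centre line.
- knob (a joint): Wing knob's angle in rad, on a vertical axis: 0 is fully tight (hard stop at -0.05), growing as it is turned anticlockwise seen from above (loosening); it starts to bite below about 0.4, the jaw is free above that, and 1.2 is well loosened (hard stop at 1.5). It has a stiff thread (0.15 N m, rising to about 0.25 N m when tightened) and stays where it is left.
- knob_grip (a point): Grip point of the black wing knob, on its axis, 22 mm above the top of the jaw block and 82 mm above the bench. The knob is a bar 64 mm long (this point's x axis, turning with the knob), 14 mm thick (its y axis) and 25 mm high, from 10 to 35 mm above the jaw block. At 1.2 rad the bar lies along the track.
- short_form: Short box form: beech block 50 (x) x 75 (y) x 56 mm high, about 0.14 kg, at first standing loose on the jig's bed between the jaws with its length along the track. Origin: centre of its underside; z up.
- long_form: Long box form: beech block 50 (x) x 120 (y) x 56 mm high, about 0.22 kg, standing on the bench to the left or right of the jig. Origin: centre of its underside; z up. Either way round will do.
- tray: Dark wooden tray, open at the top, fixed, 240 (x) x 160 (y) x 36 mm, walls and floor 6 mm thick, on the other side of the jig from the long form. Origin: centre of its underside. A round form stands in the half nearer the robot (its -x half).
- tray_free (a point): Middle of the free part of the tray's floor (6 mm above the bench, 45 mm to the tray's +x): room for the short form.
- round_form: Bystander: round beech form, 55 mm across, 56 mm high, standing in the tray. Origin: centre of its underside.
- tin: Bystander: round green tin with a white lid, 87 mm across, 40 mm high, 12 to 13.5 cm from the long form's middle on its far (+x) side. Origin: centre of its underside.
- wax: Bystander: yellow block of beeswax 50 x 72 x 34 mm, 10 to 11.5 cm from the long form's middle on the robot's side. Origin: centre of its underside.
- cone: Bystander: white thread cone on a blue core, 66 mm across, 88 mm high, close behind the jig's far edge. Origin: centre of its underside.
- paint: Bystander: white bottle of edge paint, 48 mm across, 98 mm high, close in front of the jig's near edge. Origin: centre of its underside.
- strop: Bystander: flat wooden strop 32 x 270 x 12 mm lying along y behind the tray or the long form, on the left. Origin: on its underside.
- mallet: Bystander: wooden mallet lying behind the jig to the right, barrel head 72 mm across and 100 mm long (along x), handle 235 mm towards -y. Origin: on the bench under the head.
Not all that is in view belongs to the job. What is shaped like the short_form but turquoise is not meant. What is shaped like the long_form but purple is not meant.

How it is judged (in metres and radians):
On the way:
1. the clamp knob has been turned loose (value of joint knob above 0.7 rad), for 0.1 s.
At the end, for the whole second after the job is handed in: Long form upright on the jig's bed along the track (0.05 rad), within 12 mm of its centre line and 4 mm of the fixed jaw; gap between the jaws at most 3 mm over the form's 120 mm (jaw below 0.043); knob below 0.20 rad; short form upright on the tray's floor; all released and at rest (x of long_form in the frame of jig between -0.012 and 0.012 m and y of long_form in the frame of jig between 0.061 and 0.069 m and z of long_form in the frame of jig between 0.017 and 0.023 m and angle between long_form's own z axis and vertical below 0.05 rad and angle between the y axis of long_form and the y axis of jig, either way round below 0.05 rad and value of joint jaw below 0.043 m and value of joint knob below 0.2 rad and x of short_form in the frame of tray between -0.11 and 0.11 m and y of short_form in the frame of tray between -0.07 and 0.07 m and z of short_form in the frame of tray between 0.002 and 0.01 m and angle between short_form's own z axis and vertical below 0.1 rad and linear speed of each of short_form, long_form below 0.02 m/s and angular speed of each of short_form, long_form below 0.2 rad/s and velocity of joint jaw below 0.01 m/s); the robot touches nothing.
It fails at once if a bystander (tin, wax, cone, paint bottle, strop, mallet, round form) is shoved more than 30 mm or knocked over (distance of any of tin, wax, cone, paint, strop, mallet, round_form from where it was at the start of the episode above 0.03 m or angle between any of tin, wax, cone, paint, strop, mallet, round_form's own z axis and vertical above 0.4 rad).
It fails at once if a form is dropped (falls freely more than about 3 cm) ((linear speed of short_form above 0.8 m/s and contact force between the fingers and short_form below 0.05 N) or (linear speed of long_form above 0.8 m/s and contact force between the fingers and long_form below 0.05 N)).
It also fails if it takes over 72 s, if anything falls off the work surface, if the arm or the gripper's body presses on something with over 40 N, if the wrist force passes 120 N, or if a joint passes its speed limit or range.

## Working session

There is one attempt and no reset: what is moved stays moved. The work goes in short steps, Python scripts to look and compute and a shell command to move; the robot and the scene stay as the last step left them, time stands still between calls to the robot, and variables do not carry over. Pictures are saved under pics/ and viewed, at most 10 in all, crops included, and the job is handed in when it is done.

```bash
mkdir -p pics; ls; python3 - <<'E'
from plant import r
import cv2,numpy as np
o=r.observe();print(o);print(r.grip_point_offset)
for n in("scene","top"):
    im,d=r.get_image(n);cv2.imwrite(f"pics/{n}0.png",im[:,:,::-1]);np.savez(f"{n}0.npz",im=im,d=d)
    c=r.calibration(n);print(n,c)
E
```

```text
pics
{'clock': 0.0, 'joints': array([-1.45802062e+00,  2.76565043e-01,  1.50613693e+00, -1.02506226e-05,
        1.36067870e+00, -1.20993997e-01]), 'qvel': array([ 0.00250039,  0.00030696,  0.00170032, -0.00151984, -0.00209892,
        0.00032754]), 'joint_efforts': array([ 1.43044883e-03, -4.16765392e+01, -2.45804179e+01, -6.49171470e-04,
        1.09070868e-02, -7.00884897e-06]), 'tool_pos': array([ 133.13152411, -558.83466693,  230.45526606]), 'ee_rot': array([-3.11838050e+00, -3.66163860e-01,  4.20094598e-06]), 'wrist_force': array([ 0.13813   , -0.12683348, -0.53044542]), 'torque': array([-0.01697284,  0.0142962 , -0.04819886]), 'finger_force': 0.0, 'finger_gap': 85.68421045184407}
18.700000000000003
scene {'mtx': array([[418.51439032,   0.        , 275.37232984],
       [  0.        , 418.51439032, 202.74950228],
       [  0.        ,   0.        ,   1.        ]]), 'R': array([[ 0.12707176,  0.99182487,  0.01166996],
       [ 0.68602315, -0.079383  , -0.72323619],
       [-0.71639724,  0.09990875, -0.69050216]]), 't': array([-151.14620471, -312.51643525, 1705.05777525])}
top {'mtx': array([[453.8413364 ,   0.        , 264.97631555],
       [  0.        , 453.8413364 , 207.57258077],
       [  0.        ,   0.        ,   1.        ]]), 'R': array([[ 0.01533692, -0.99962918, -0.0225008 ],
       [-0.9990841 , -0.01442175, -0.04028608],
       [ 0.03994664,  0.02309806, -0.99893481]]), 't': array([  63.02805955,  525.11815824, 1242.95738511])}
```

View pics/top0.png

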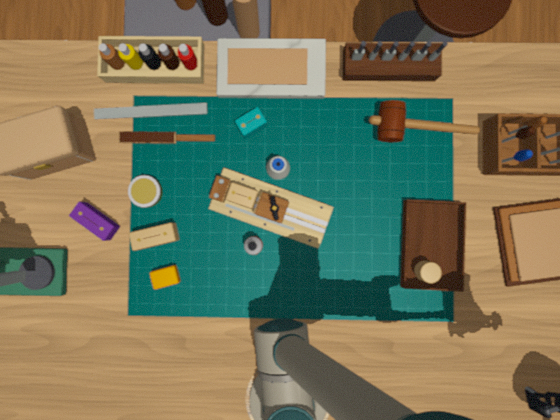

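View pics/scene0.png

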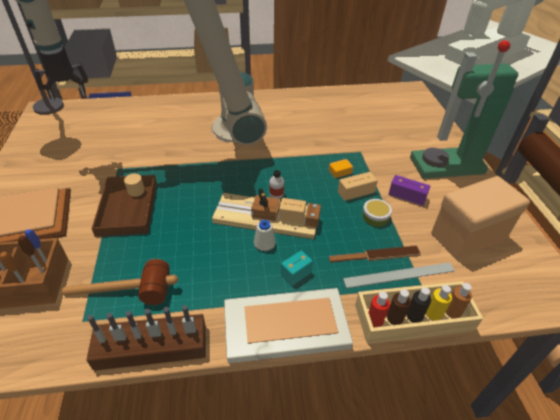

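The top view (up = +x, left = +y) shows the candidates:
- **Long form:** beech block at (154,236). The purple block at (95,221) is a decoy.
- **Short form:** beech block in the jig at (242,193). The turquoise block at (251,121) is a decoy.
- **Jaws:** fixed jaw at (220,188), sliding jaw and knob at (272,207).
- **Tray:** (433,245), with the round form at (429,272).

By description I choose the beech ones. Next I check them in a close crop and measure.

```bash
cat > h.py <<'E'
import cv2,numpy as np
from plant import r
def shot(n="top"):
    im,d=r.get_image(n);return im,d
def world(d,n="top"):
    c=r.calibration(n);K,R,t=c["mtx"],c["R"],c["t"]
    v,u=np.mgrid[:d.shape[0],:d.shape[1]]
    P=np.stack([(u-K[0,2])/K[0,0]*d,(v-K[1,2])/K[1,1]*d,d],-1)
    W=(P-t)@R; W[d==0]=np.nan; return W
def ray(px,z,n="top"):
    c=r.calibration(n);K,R,t=c["mtx"],c["R"],c["t"]
    px=np.atleast_2d(px).astype(float)
    D=np.c_[px,np.ones(len(px))]@np.linalg.inv(K).T@R; C=-R.T@t
    return (C+D*((z-C[2])/D[:,2])[:,None])[:,:2]
def box(mask,z,n="top"):
    "largest blob -> ray-cast rectangle on plane z: centre, sizes, yaw(deg) of long side"
    k,l,s,_=cv2.connectedComponentsWithStats(mask.astype(np.uint8))
    i=1+np.argmax(s[1:,4]);v,u=np.where(l==i)
    w=ray(np.c_[u,v],z,n).astype(np.float32);(c,sz,a)=cv2.minAreaRect(w)
    if sz[0]<sz[1]:a+=90;sz=sz[::-1]
    return np.round(c,1),np.round(sz,1),round((a+90)%180-90,2),len(u),np.round(w.mean(0),1)
E
python3 - <<'E'
from h import *
im=np.load("top0.npz")["im"];d=np.load("top0.npz")["d"];W=world(d);z=W[...,2]
def reg(u0,u1,v0,v1):
    m=np.zeros(z.shape,bool);m[v0:v1,u0:u1]=1;return m
print("long",box(reg(125,185,215,257)&(abs(z-56)<8),56))
print("short",box(reg(205,300,170,230)&(abs(z-76)<6),76))
print("knob",box(reg(205,300,170,230)&(z>86)&(z<105),95))
print("jaw60",box(reg(252,300,170,230)&(abs(z-60)<6),60))
print("fix60",box(reg(200,234,170,230)&(abs(z-60)<6),60))
print("bed",box(reg(200,345,160,250)&(z>14),20))
print("tray",box(reg(390,475,190,300)&(abs(z-36)<7),36))
print("round",box(reg(390,475,190,300)&(z>50),62))
print("wax",box(reg(140,190,260,295)&(z>20),34)); print("tin",box(reg(115,170,165,215)&(z>25),40))
print("paint",box(reg(235,270,232,260)&(z>60),98)); print("cone",box(reg(260,295,150,185)&(z>60),88))
cv2.imwrite("pics/c1.png",cv2.resize(im[150:300,125:345,::-1],None,fx=3.6,fy=3.6,interpolation=cv2.INTER_CUBIC))
E
```

```text
long (array([441.6, 372.1]), array([120.1,  49.8]), -75.68, 822, array([441.4, 372.4], dtype=float32))
short (array([554.1, 133.6]), array([74.3, 49.7]), 71.19, 517, array([554.1, 133.3], dtype=float32))
knob (array([521.3,  47. ]), array([61.6, 13.8]), 11.12, 128, array([521.4,  47. ], dtype=float32))
jaw60 (array([523.7,  54.6]), array([79.7, 63.7]), 71.21, 557, array([523.7,  56.2], dtype=float32))
fix60 (array([571.4, 193.3]), array([62.8, 40.3]), -18.88, 339, array([571.3, 193.7], dtype=float32))
bed (array([526.4,  62.2]), array([330.5, 119.8]), 70.97, 4967, array([526.2,  61.7], dtype=float32))
tray (array([ 429.9, -383.6]), array([239.4, 161.6]), -1.9, 745, array([ 426.1, -385.5], dtype=float32))
round (array([ 360.3, -362.6]), array([54.7, 53.7]), 45.5, 361, array([ 359.7, -363. ], dtype=float32))
wax (array([331.3, 342. ]), array([73.8, 49.8]), -74.37, 495, array([331.1, 342.3], dtype=float32))
tin (array([564.7, 401.5]), array([84.9, 84.8]), -88.58, 809, array([564.1, 401.8], dtype=float32))
paint (array([422.8, 100.6]), array([41.7, 41.7]), 45.99, 224, array([423.3, 100.7], dtype=float32))
cone (array([633.1,  38.8]), array([47.1, 46.1]), 19.25, 264, array([632.5,  38.8], dtype=float32))
```

View pics/c1.png

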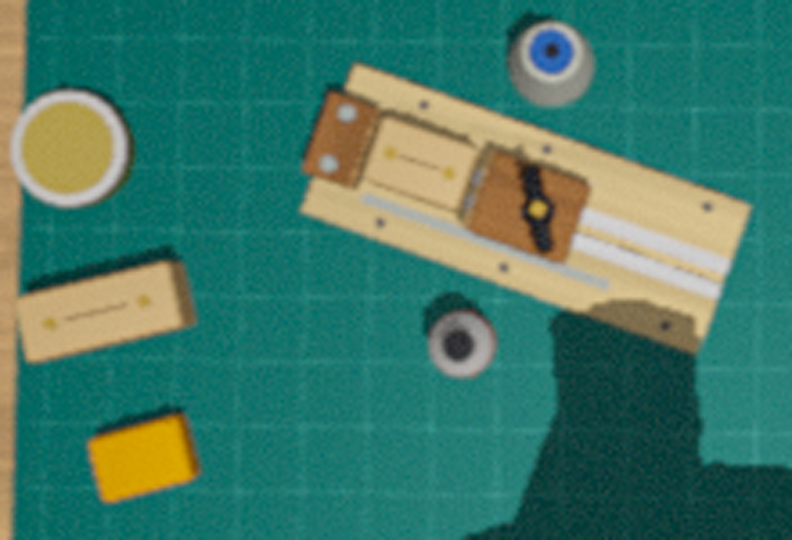

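The crop confirms the choice: the beech short form with two brass pins stands in the jig at crop (420,165), and the beech long form is at (105,310). The knob bar is on the jaw block at (538,208), and neither decoy is in the way. Next is a helper that works out the tool-frame shifts.

```bash
cat > go.py <<'E'
# usage: go.py x y z theta  -> total tool-frame shift (m; translate in current orientation first) and turn (deg)
import sys,numpy as np
from scipy.spatial.transform import Rotation as T
from plant import r
o=r.observe();R=T.from_rotvec(o["ee_rot"]).as_matrix();p=o["tool_pos"]
th=np.degrees(np.arctan2(R[1,0],R[0,0]))
print("t",round(o["clock"],2),"tcp",p.round(1),"theta",round(th,2),"gap",round(o["finger_gap"],1),"F",o["wrist_force"].round(1),"M",o["torque"].round(2),"ff",round(o["finger_force"],1))
if len(sys.argv)>4:
    x,y,z,a=map(float,sys.argv[1:5]);d=np.array([x,y,z])-p
    print("now:",(R.T@d/1000).round(4),"turn",round(-(a-th),2))
    A=np.radians(a);Q=np.array([[np.cos(A),np.sin(A),0],[np.sin(A),-np.cos(A),0],[0,0,-1]]).T
    print("after turn:",(Q.T@d/1000).round(4))
E
python3 go.py 521.3 47 180 11.1
```

```text
t 0.1 tcp [ 133.1 -558.9  230.5] theta 13.4 gap 84.8 F [0.4 0.3 0.1] M [-0.03 -0.06  0.05] ff 0.0
now: [ 0.518  -0.4994  0.0514] turn 2.3
after turn: [ 0.4976 -0.5198  0.0505]
```

```bash
python3 -m jog '[[0.0255,-0.0247,0.0025,0,0.5],[0.0255,-0.0247,0.0025,0,0.5],[0.0255,-0.0247,0.0025,0,0.5],[0.0255,-0.0247,0.0025,0,0.5],[0.0255,-0.0247,0.0025,0,0.5],[0.0255,-0.0247,0.0025,0,0.5],[0.0255,-0.0247,0.0025,0,0.5],[0.0255,-0.0247,0.0025,0,0.5],[0.0255,-0.0247,0.0025,0,0.5],[0.0255,-0.0247,0.0025,0,0.5],[0.0255,-0.0247,0.0025,0,0.5],[0.0255,-0.0247,0.0025,0,0.5],[0.0255,-0.0247,0.0025,0,0.5],[0.0255,-0.0247,0.0025,0,0.5],[0.0255,-0.0247,0.0025,0,0.5],[0.0255,-0.0247,0.0025,0,0.5],[0.0255,-0.0247,0.0025,0,0.5],[0.0255,-0.0247,0.0025,0,0.5],[0.0255,-0.0247,0.0025,0,0.5],[0.0255,-0.0247,0.0025,2.3,0.5]]' 100; python3 go.py 521.3 47 67 11.1
```

```text
clock: 1.77
tool_pos: [515.2, 41.1, 180.8]
ee_rot: [3.127, 0.303, -0.001]
wrist_force: [0.6, -0.1, 0.0]
finger_gap: 42.5
finger_force: 0.0
t 1.77 tcp [515.2  41.1 180.8] theta 11.09 gap 42.5 F [ 0.6 -0.1  0. ] M [0.   0.01 0.01] ff 0.0
now: [ 0.0072 -0.0046  0.1138] turn -0.01
after turn: [ 0.0071 -0.0046  0.1138]
```

```bash
python3 -m jog '[[0.0072,-0.0046,0.02,0,0.5],[0,0,0.02,0,0.5],[0,0,0.02,0,0.5],[0,0,0.02,0,0.5],[0,0,0,0,0.5],[0,0,0,0,0.5]]' 100; python3 go.py 521.3 47 67 11.1
```

```text
clock: 2.27
tool_pos: [520.1, 45.3, 100.4]
ee_rot: [-3.126, -0.304, 0.005]
wrist_force: [-0.2, -0.2, -0.3]
finger_gap: 42.7
finger_force: 0.0
t 2.27 tcp [520.1  45.3 100.4] theta 11.1 gap 42.7 F [-0.2 -0.2 -0.3] M [-0.05 -0.02 -0.02] ff 0.0
now: [ 0.0016 -0.0014  0.0334] turn -0.0
after turn: [ 0.0015 -0.0014  0.0334]
```

Now go down, close, and look at the grip from a side-angle crop.

```bash
python3 -m jog '[[0.0016,-0.0014,0.017,0,0.5],[0,0,0.0163,0,0.5],[0,0,0,0,0.5],[0,0,0,0,0],[0,0,0,0,0],[0,0,0,0,0],[0,0,0,0,0],[0,0,0,0,0],[0,0,0,0,0]]' 110; python3 go.py 521.3 47 67 11.1; python3 - <<'E'
from h import *
im,_=shot("scene");cv2.imwrite("pics/s1.png",cv2.resize(im[130:270,190:390,::-1],None,fx=4,fy=4))
E
```

```text
clock: 3.02
tool_pos: [524.1, 46.0, 70.5]
ee_rot: [3.125, 0.304, 0.007]
wrist_force: [-0.5, -2.1, 6.3]
finger_gap: 11.9
finger_force: 113.5
t 3.02 tcp [524.1  46.   70.5] theta 11.1 gap 11.9 F [-0.5 -2.1  6.3] M [-0.37  0.2  -0.08] ff 113.5
now: [-0.0025 -0.0015  0.0034] turn 0.0
after turn: [-0.0025 -0.0015  0.0035]
```

View pics/s1.png

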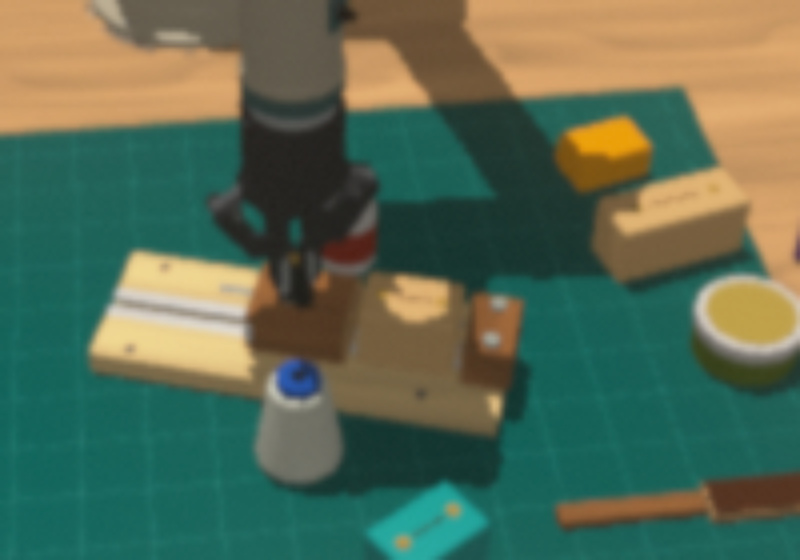

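The fingers straddle the bar at crop (295,285) and nothing else is touched. Now I loosen it by about 60° anticlockwise.

```bash
python3 -m jog '[[0,0,-0.001,-6,0],[0,0,-0.001,-6,0],[0,0,0,-6,0],[0,0,0,-6,0],[0,0,0,-6,0],[0,0,0,-6,0],[0,0,0,-6,0],[0,0,0,-6,0],[0,0,0,-6,0],[0,0,0,-6,0],[0,0,0,0,0],[0,0,0,0,0]]' 110; python3 go.py 521.3 47 69 71.1
```

```text
clock: 4.07
tool_pos: [522.6, 47.5, 70.6]
ee_rot: [-2.558, -1.823, -0.002]
wrist_force: [-0.4, 3.0, -2.7]
finger_gap: 11.7
finger_force: 113.7
t 4.07 tcp [522.6  47.5  70.6] theta 70.94 gap 11.7 F [-0.4  3.  -2.7] M [0.53 0.02 0.15] ff 113.7
now: [-0.0009 -0.0011  0.0016] turn -0.16
after turn: [-0.0009 -0.0011  0.0016]
```

```bash
python3 -m jog '[[-0.006,0,0,0,0],[-0.008,0,0,0,0],[-0.008,0,0,0,0],[-0.008,0,0,0,0],[-0.008,0,0,0,0],[-0.008,0,0,0,0],[-0.008,0,0,0,0],[-0.008,0,0,0,0],[0,0,0,0,0],[0,0,0,0,0]]' 110; python3 go.py
```

```text
clock: 4.9
tool_pos: [501.5, -14.0, 70.5]
ee_rot: [2.555, 1.825, -0.004]
wrist_force: [-3.5, -0.2, 6.3]
finger_gap: 12.0
finger_force: 115.4
t 4.9 tcp [501.5 -14.   70.5] theta 71.08 gap 12.0 F [-3.5 -0.2  6.3] M [ 0.15  0.46 -0.07] ff 115.4
```

```bash
python3 -m jog '[[0,0,0,0,0.5],[0,0,0,0,0.5],[0,0,0,0,0.5],[0,0,0,0,0.5],[0,0,-0.03,0,0.6],[0,0,-0.04,0,0.9],[0,0,-0.03,0,0.9],[0,0,0,0,0.9],[0,0,0,0,0.9]]' 40; python3 go.py 554.1 133.6 42 71.1
```

```text
clock: 5.65
tool_pos: [503.7, -12.1, 171.8]
ee_rot: [2.553, 1.825, 0.005]
wrist_force: [0.2, 0.2, -0.3]
finger_gap: 77.1
finger_force: 0.0
t 5.65 tcp [503.7 -12.1 171.8] theta 71.12 gap 77.1 F [ 0.2  0.2 -0.3] M [-0.01  0.01 -0.06] ff 0.0
now: [ 1.541e-01 -1.000e-04  1.298e-01] turn 0.02
after turn: [0.1541 0.0005 0.1298]
```

```bash
python3 -m jog '[[0.03,0,0,0,0.9],[0.031,0,0,0,0.9],[0.031,0,0,0,0.9],[0.031,0,0,0,0.9],[0.031,0,0,0,0.9],[0,0,0.03,0,0.9],[0,0,0.03,0,0.9],[0,0,0.03,0,0.9],[0,0,0.02,0,0.9],[0,0,0.02,0,0.9],[0,0,0,0,0.9],[0,0,0,0,0.9]]' 40; python3 go.py 554.1 133.6 42 71.1
```

```text
clock: 6.65
tool_pos: [550.2, 133.7, 37.8]
ee_rot: [-2.554, -1.825, 0.008]
wrist_force: [1.5, 0.3, 0.7]
finger_gap: 76.8
finger_force: 0.0
t 6.65 tcp [550.2 133.7  37.8] theta 71.11 gap 76.8 F [1.5 0.3 0.7] M [0.01 0.01 0.03] ff 0.0
now: [ 0.0012  0.0036 -0.0042] turn 0.01
after turn: [ 0.0012  0.0037 -0.0042]
```

```bash
python3 -m jog '[[0.001,0.003,-0.002,0,0.9],[0,0,0,0,0.4],[0,0,0,0,0.4],[0,0,0,0,0.4],[0,0,0,0,0.4],[0,0,0,0,0.4],[0,0,0,0,0.4]]' 40; python3 go.py 554.1 133.6 42 71.1
```

```text
clock: 7.23
tool_pos: [556.7, 134.0, 43.5]
ee_rot: [2.555, 1.825, 0.005]
wrist_force: [1.3, 0.1, 7.0]
finger_gap: 49.5
finger_force: 43.0
t 7.23 tcp [556.7 134.   43.5] theta 71.09 gap 49.5 F [1.3 0.1 7. ] M [-0.02  0.06  0.01] ff 43.0
now: [-0.0012 -0.0023  0.0015] turn -0.01
after turn: [-0.0012 -0.0023  0.0015]
```

```bash
python3 -m jog '[[0,0,-0.01,0,0.4],[0,0,-0.02,0,0.4],[0,0,-0.03,0,0.4],[0,0,-0.03,0,0.4],[0,0,-0.03,0,0.4],[0,0,-0.02,0,0.4],[0,0,0,0,0.4],[0,0,0,0,0.4]]' 40; python3 go.py 475 -385 182 -1.9
```

```text
clock: 7.9
tool_pos: [555.5, 134.0, 183.2]
ee_rot: [2.555, 1.826, 0.003]
wrist_force: [-0.5, 0.3, -1.6]
finger_gap: 49.3
finger_force: 42.2
t 7.9 tcp [555.5 134.  183.2] theta 71.1 gap 49.3 F [-0.5  0.3 -1.6] M [ 0.02 -0.01 -0.02] ff 42.2
now: [-0.5171  0.092   0.0009] turn 73.0
after turn: [-0.0632  0.5214  0.0012]
```

```bash
python3 -m jog '[[-0.014,0.0024,0,0,0.4],[-0.0272,0.0048,0,0,0.4],[-0.0272,0.0048,0,0,0.4],[-0.0272,0.0048,0,0,0.4],[-0.0272,0.0048,0,0,0.4],[-0.0272,0.0048,0,0,0.4],[-0.0272,0.0048,0,0,0.4],[-0.0272,0.0048,0,0,0.4],[-0.0272,0.0048,0,0,0.4],[-0.0272,0.0048,0,0,0.4],[-0.0272,0.0048,0,0,0.4],[-0.0272,0.0048,0,0,0.4],[-0.0272,0.0048,0,0,0.4],[-0.0272,0.0048,0,0,0.4],[-0.0272,0.0048,0,0,0.4],[-0.0272,0.0048,0,0,0.4],[-0.0272,0.0048,0,0,0.4],[-0.0272,0.0048,0,0,0.4],[-0.0272,0.0048,0,0,0.4],[-0.014,0.0024,0,0,0.4]]'; python3 -m jog '[[0,0,0,6,0.4],[0,0,0,7,0.4],[0,0,0,7,0.4],[0,0,0,7,0.4],[0,0,0,7,0.4],[0,0,0,7,0.4],[0,0,0,7,0.4],[0,0,0,7,0.4],[0,0,0,7,0.4],[0,0,0,7,0.4],[0,0,0,4,0.4],[0,0,0,0,0.4],[0,0,0,0,0.4]]'; python3 go.py 475 -385 29 -1.9
```

```text
clock: 9.57
tool_pos: [471.5, -388.1, 179.5]
ee_rot: [-2.556, -1.822, 0.004]
wrist_force: [0.6, -0.1, -2.4]
finger_gap: 49.6
finger_force: 42.2
clock: 10.65
tool_pos: [473.1, -384.5, 180.7]
ee_rot: [-3.139, 0.049, 0.003]
wrist_force: [0.0, -0.5, -0.9]
finger_gap: 48.9
finger_force: 42.2
t 10.65 tcp [ 473.1 -384.5  180.7] theta -1.79 gap 48.9 F [ 0.  -0.5 -0.9] M [ 0.01 -0.   -0.03] ff 42.2
now: [0.0022 0.0008 0.1517] turn 0.11
after turn: [0.0019 0.0005 0.1517]
```

Lower most of the way, then feel for the floor.

```bash
python3 -m jog '[[0.002,0,0.02,0,0.4],[0,0,0.03,0,0.4],[0,0,0.03,0,0.4],[0,0,0.03,0,0.4],[0,0,0.02,0,0.4],[0,0,0.01,0,0.4],[0,0,0.006,0,0.4],[0,0,0,0,0.4],[0,0,0,0,0.4]]'; for i in 1 2 3; do python3 go.py; done
```

```text
clock: 11.4
tool_pos: [476.5, -386.0, 36.8]
ee_rot: [3.14, -0.051, 0.002]
wrist_force: [0.2, 0.5, -1.4]
finger_gap: 49.2
finger_force: 42.2
t 11.4 tcp [ 476.5 -386.    36.8] theta -1.88 gap 49.2 F [ 0.2  0.5 -1.4] M [-0.01 -0.02 -0.01] ff 42.2
t 11.4 tcp [ 476.5 -386.    36.8] theta -1.88 gap 49.2 F [ 0.2  0.5 -1.4] M [-0.01 -0.02 -0.01] ff 42.2
t 11.4 tcp [ 476.5 -386.    36.8] theta -1.88 gap 49.2 F [ 0.2  0.5 -1.4] M [-0.01 -0.02 -0.01] ff 42.2
```

```bash
python3 -m jog '[[0,0,0.003,0,0.4],[0,0,0.002,0,0.4],[0,0,0,0,0.4],[0,0,0,0,0.4]]'; python3 -m jog '[[0,0,0.0015,0,0.4],[0,0,0,0,0.4],[0,0,0,0,0.4]]'
```

```text
clock: 11.73
tool_pos: [476.1, -385.6, 31.6]
ee_rot: [3.14, -0.052, 0.001]
wrist_force: [-0.8, 0.1, -1.2]
finger_gap: 49.6
finger_force: 42.2
clock: 11.98
tool_pos: [476.0, -385.4, 29.6]
ee_rot: [3.141, -0.052, 0.0]
wrist_force: [-0.0, 0.4, -1.0]
finger_gap: 49.1
finger_force: 42.2
```

```bash
python3 -m jog '[[0,0,0.0012,0,0.4],[0,0,0,0,0.4],[0,0,0,0,0.4]]'; python3 -m jog '[[0,0,0.001,0,0.4],[0,0,0,0,0.4],[0,0,0,0,0.4]]'
```

```text
clock: 12.23
tool_pos: [476.0, -385.5, 29.5]
ee_rot: [3.141, -0.052, 0.001]
wrist_force: [-1.7, 1.9, 5.9]
finger_gap: 49.4
finger_force: 42.9
clock: 12.48
tool_pos: [475.9, -385.4, 29.5]
ee_rot: [3.14, -0.052, 0.001]
wrist_force: [-2.9, 2.6, 11.4]
finger_gap: 49.2
finger_force: 43.5
```

```bash
python3 -m jog '[[0,0,-0.001,0,0.75],[0,0,0,0,0.75],[0,0,0,0,0.75],[0,0,0,0,0.75],[0,0,-0.02,0,0.75],[0,0,-0.035,0,0.75],[0,0,-0.04,0,0.75],[0,0,-0.04,0,0.85],[0,0,-0.025,0,0.85],[0,0,0,0,0.85],[0,0,0,0,0.85]]'; python3 go.py 441.6 372.1 190 104.3;  python3 - <<'E'
from h import *
im,d=shot();np.savez("top1.npz",im=im,d=d);W=world(d);z=W[...,2]
def reg(u0,u1,v0,v1):
    m=np.zeros(z.shape,bool);m[v0:v1,u0:u1]=1;return m
print("long",box(reg(125,185,215,257)&(abs(z-56)<8),56))
print("fix60",box(reg(200,234,170,230)&(abs(z-60)<6),60))
print("knob",box(reg(205,330,170,240)&(z>86)&(z<105),95))
print("jaw60",box(reg(236,330,170,240)&(abs(z-60)<6),60))
cv2.imwrite("pics/t1.png",im[:,:,::-1])
E
```

```text
clock: 13.4
tool_pos: [476.6, -386.1, 190.0]
ee_rot: [3.138, -0.052, 0.004]
wrist_force: [-0.8, -0.1, -1.2]
finger_gap: 72.2
finger_force: 0.0
t 13.4 tcp [ 476.6 -386.1  190. ] theta -1.9 gap 72.2 F [-0.8 -0.1 -1.2] M [-0.02  0.01  0.01] ff 0.0
now: [-0.0602 -0.7566 -0.0022] turn -106.2
after turn: [ 0.7433  0.1534 -0.    ]
long (array([441.6, 372.2]), array([119.9,  49.7]), -75.75, 823, array([441.6, 372.2], dtype=float32))
fix60 (array([571.5, 193.5]), array([63.3, 40. ]), -18.61, 347, array([571.3, 193.3], dtype=float32))
knob (array([500.1, -13.8]), array([63.2, 13.9]), 71.14, 132, array([500.1, -13.7], dtype=float32))
jaw60 (array([502.7,  -6.4]), array([79.5, 63.6]), 70.88, 564, array([503.1,  -4.7], dtype=float32))
```

View pics/t1.png

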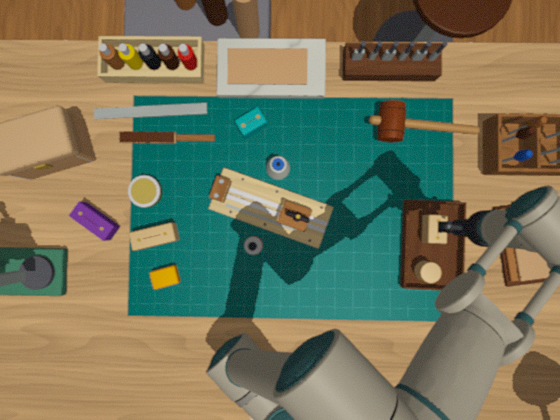

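The short form stands in the tray at (433,228), and the jaw is slid back with its bar along the track at (295,214). The bystanders have not moved. Now to the long form.

```bash
python3 -m jog '[[-0.003,-0.0378,0,0,0.85],[-0.003,-0.0378,0,0,0.85],[-0.003,-0.0378,0,0,0.85],[-0.003,-0.0378,0,0,0.85],[-0.003,-0.0378,0,0,0.85],[-0.003,-0.0378,0,0,0.85],[-0.003,-0.0378,0,0,0.85],[-0.003,-0.0378,0,0,0.85],[-0.003,-0.0378,0,0,0.85],[-0.003,-0.0378,0,0,0.85],[-0.003,-0.0378,0,0,0.85],[-0.003,-0.0378,0,0,0.85],[-0.003,-0.0378,0,0,0.85],[-0.003,-0.0378,0,0,0.85],[-0.003,-0.0378,0,0,0.85],[-0.003,-0.0378,0,0,0.85],[-0.003,-0.0378,0,0,0.85],[-0.003,-0.0378,0,0,0.85],[-0.003,-0.0378,0,0,0.85],[-0.003,-0.0378,0,0,0.85]]'; python3 -m jog '[[0,0,0,-7.1,0.85],[0,0,0,-7.1,0.85],[0,0,0,-7.1,0.85],[0,0,0,-7.1,0.85],[0,0,0,-7.1,0.85],[0,0,0,-7.1,0.85],[0,0,0,-7.1,0.85],[0,0,0,-7.1,0.85],[0,0,0,-7.1,0.85],[0,0,0,-7.1,0.85],[0,0,0,-7.1,0.85],[0,0,0,-7.1,0.85],[0,0,0,-7.1,0.85],[0,0,0,-7.1,0.85],[0,0,0,-6.8,0.85],[0,0,0,0,0.85],[0,0,0,0,0.85]]'; python3 go.py 441.6 372.1 23 104.3
```

```text
clock: 15.12
tool_pos: [439.4, 373.3, 185.6]
ee_rot: [3.138, -0.052, -0.006]
wrist_force: [0.4, -0.3, -0.5]
finger_gap: 72.9
finger_force: 0.0
clock: 16.53
tool_pos: [440.2, 371.6, 186.2]
ee_rot: [-1.931, -2.477, 0.006]
wrist_force: [0.0, 0.3, -0.0]
finger_gap: 72.5
finger_force: 0.0
t 16.53 tcp [440.2 371.6 186.2] theta 104.12 gap 72.5 F [ 0.   0.3 -0. ] M [0.01 0.   0.04] ff 0.0
now: [0.0004 0.0021 0.1632] turn -0.18
after turn: [0.0002 0.0015 0.1632]
```

```bash
python3 -m jog '[[0,0.0015,0.03,-0.2,0.85],[0,0,0.035,0,0.85],[0,0,0.035,0,0.85],[0,0,0.03,0,0.85],[0,0,0.02,0,0.85],[0,0,0.01,0,0.85],[0,0,0,0,0.85],[0,0,0,0,0.85]]'; python3 go.py 441.6 372.1 23 104.3;
```

```text
clock: 17.2
tool_pos: [442.6, 372.6, 28.1]
ee_rot: [-1.925, -2.483, 0.001]
wrist_force: [-0.7, 0.7, 0.5]
finger_gap: 72.8
finger_force: 0.0
t 17.2 tcp [442.6 372.6  28.1] theta 104.43 gap 72.8 F [-0.7  0.7  0.5] M [-0.    0.01  0.01] ff 0.0
now: [-0.0002 -0.0011  0.0051] turn 0.13
after turn: [-0.0002 -0.0011  0.0051]
```

```bash
python3 -m jog '[[0,0,0.004,0,0.85],[0,0,0,0,0.4],[0,0,0,0,0.4],[0,0,0,0,0.4],[0,0,0,0,0.4],[0,0,0,0,0.4],[0,0,0,0,0.4]]' 60; python3 -m jog '[[0,0,-0.005,0,0.4],[0,0,-0.015,0,0.4],[0,0,-0.03,0,0.4],[0,0,-0.035,0,0.4],[0,0,-0.035,0,0.4],[0,0,-0.03,0,0.4],[0,0,0,0,0.4],[0,0,0,0,0.4]]'; python3 go.py 544.9 115.7 175 71.1
```

```text
clock: 17.78
tool_pos: [443.4, 373.1, 25.6]
ee_rot: [1.923, 2.483, 0.004]
wrist_force: [-0.3, 0.3, 6.8]
finger_gap: 48.9
finger_force: 64.7
clock: 18.45
tool_pos: [443.1, 372.9, 175.9]
ee_rot: [1.923, 2.483, 0.005]
wrist_force: [-0.6, -0.1, -3.1]
finger_gap: 49.2
finger_force: 64.1
t 18.45 tcp [443.1 372.9 175.9] theta 104.5 gap 49.2 F [-0.6 -0.1 -3.1] M [ 0.02 -0.02  0.04] ff 64.1
now: [-0.2745  0.0342  0.0007] turn 33.4
after turn: [-0.2104  0.1796  0.0009]
```

```bash
python3 -m jog '[[-0.012,0.0014,0,0,0.4],[-0.0229,0.0028,0,0,0.4],[-0.0229,0.0028,0,0,0.4],[-0.0229,0.0028,0,0,0.4],[-0.0229,0.0028,0,0,0.4],[-0.0229,0.0028,0,0,0.4],[-0.0229,0.0028,0,0,0.4],[-0.0229,0.0028,0,0,0.4],[-0.0229,0.0028,0,0,0.4],[-0.0229,0.0028,0,0,0.4],[-0.0229,0.0028,0,0,0.4],[-0.0229,0.0028,0,0,0.4],[-0.012,0.0014,0,4,0.4],[0,0,0,6,0.4],[0,0,0,6,0.4],[0,0,0,6,0.4],[0,0,0,6,0.4],[0,0,0,5.4,0.4],[0,0,0,0,0.4],[0,0,0,0,0.4]]'; python3 go.py 544.2 113.8 60 71.1
```

```text
clock: 20.12
tool_pos: [542.7, 113.0, 172.2]
ee_rot: [-2.553, -1.828, 0.006]
wrist_force: [-0.2, -0.1, -2.3]
finger_gap: 49.6
finger_force: 63.8
t 20.12 tcp [542.7 113.  172.2] theta 71.21 gap 49.6 F [-0.2 -0.1 -2.3] M [-0.03  0.04 -0.05] ff 63.8
now: [0.0015 0.0016 0.1122] turn 0.11
after turn: [0.0012 0.0012 0.1122]
```

```bash
python3 -m jog '[[0.0012,0.0012,0.02,0,0.4],[0,0,0.025,0,0.4],[0,0,0.025,0,0.4],[0,0,0,0,0.4],[0,0,0,0,0.4]]'; python3 go.py 544.2 113.8 50 71.1;python3 - <<'E'
from h import *
for n in("top","scene"):
    im,d=shot(n); b=im[130:250,190:350] if n=="top" else im[150:260,200:340]
    cv2.imwrite(f"pics/l_{n}.png",cv2.resize(b[:,:,::-1],None,fx=4,fy=4))
E
```

```text
clock: 20.53
tool_pos: [543.9, 114.2, 102.6]
ee_rot: [-2.553, -1.827, 0.007]
wrist_force: [0.3, 0.1, -1.4]
finger_gap: 49.3
finger_force: 63.6
t 20.53 tcp [543.9 114.2 102.6] theta 71.17 gap 49.3 F [ 0.3  0.1 -1.4] M [0.04 0.05 0.01] ff 63.6
now: [-0.0001  0.0006  0.0526] turn 0.07
after turn: [-0.0003  0.0004  0.0526]
```

View pics/l_scene.png

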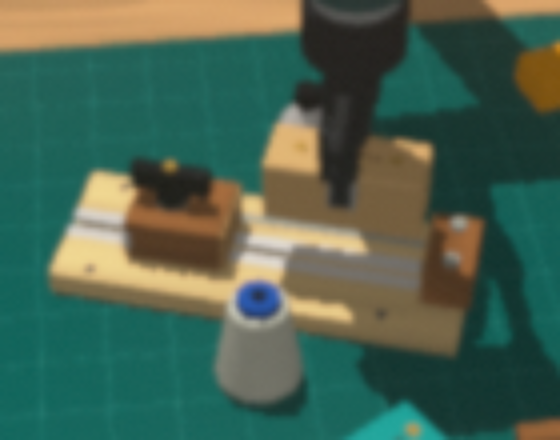

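The long form hangs level above the bed between the jaws at crop (350,190), aligned with the track and clear of the fixed jaw at (455,260). Lowering.

```bash
python3 -m jog '[[0,0,0.02,0,0.4],[0,0,0.02,0,0.4],[0,0,0.01,0,0.4],[0,0,0.004,0,0.4],[0,0,0,0,0.4],[0,0,0,0,0.4]]'; python3 -m jog '[[0,0,0.0015,0,0.4],[0,0,0,0,0.4],[0,0,0,0,0.4]]';python3 -m jog '[[0,0,0.0012,0,0.4],[0,0,0,0,0.4],[0,0,0,0,0.4]]'
```

```text
clock: 21.13
tool_pos: [546.6, 114.7, 51.3]
ee_rot: [2.555, 1.826, 0.002]
wrist_force: [-0.6, -0.4, -2.5]
finger_gap: 49.3
finger_force: 63.8
clock: 21.38
tool_pos: [546.1, 114.6, 49.5]
ee_rot: [2.555, 1.826, 0.002]
wrist_force: [0.0, 0.5, -2.6]
finger_gap: 48.7
finger_force: 63.8
clock: 21.63
tool_pos: [545.6, 114.6, 47.6]
ee_rot: [2.556, 1.826, -0.0]
wrist_force: [-0.6, -0.0, -2.1]
finger_gap: 49.4
finger_force: 63.8
```

```bash
python3 -m jog '[[0,0,0.001,0,0.4],[0,0,0,0,0.4],[0,0,0,0,0.4]]';python3 -m jog '[[0,0,0.001,0,0.4],[0,0,0,0,0.4],[0,0,0,0,0.4]]';python3 -m jog '[[0,0,0.0007,0,0.4],[0,0,0,0,0.4],[0,0,0,0,0.4]]'
```

```text
clock: 21.88
tool_pos: [545.5, 114.6, 46.5]
ee_rot: [-2.556, -1.826, 0.0]
wrist_force: [-0.0, -0.4, -1.6]
finger_gap: 48.9
finger_force: 63.8
clock: 22.13
tool_pos: [545.8, 114.6, 45.6]
ee_rot: [2.556, 1.826, 0.0]
wrist_force: [0.1, -0.1, -1.7]
finger_gap: 49.2
finger_force: 63.8
clock: 22.38
tool_pos: [545.8, 114.6, 45.6]
ee_rot: [2.556, 1.826, 0.001]
wrist_force: [-0.8, 0.6, 6.2]
finger_gap: 49.0
finger_force: 64.6
```

```bash
python3 -m jog '[[0,0,-0.0005,0,0.8],[0,0,0,0,0.8],[0,0,0,0,0.8],[0,0,0,0,0.8],[0,0,-0.02,0,0.8],[0,0,-0.035,0,0.8],[0,0,-0.035,0,0.7],[0,0,-0.02,0,0.5],[0,0,0,0,0.5],[0,0,0,0,0.5]]'; python3 go.py 500.1 -13.8 69 71.1;python3 - <<'E'
from h import *
im,d=shot();W=world(d);z=W[...,2]
m=np.zeros(z.shape,bool);m[170:240,205:330]=1
print("long",box(m&(abs(z-76)<6),76))
E
```

```text
clock: 23.22
tool_pos: [546.4, 114.7, 156.4]
ee_rot: [2.555, 1.826, 0.004]
wrist_force: [0.6, -0.3, -0.7]
finger_gap: 42.6
finger_force: 0.0
t 23.22 tcp [546.4 114.7 156.4] theta 71.1 gap 42.6 F [ 0.6 -0.3 -0.7] M [-0.03  0.03  0.04] ff 0.0
now: [-0.1366 -0.0024  0.0873] turn -0.0
after turn: [-0.1365 -0.0022  0.0874]
long (array([616.9,  37.9]), array([34.2,  7.9]), -89.28, 34, array([617.8,  38.9], dtype=float32))
```

```bash
python3 -m jog '[[-0.027,-0.0005,0,0,0.5],[-0.027,-0.0005,0,0,0.5],[-0.027,-0.0005,0,0,0.5],[-0.027,-0.0005,0,0,0.5],[-0.0285,0,0,0,0.5],[0,0,0.02,0,0.5],[0,0,0.02,0,0.5],[0,0,0.01,0,0.5],[0,0,0,0,0.5],[0,0,0,0,0.5]]'; python3 go.py 500.1 -13.8 69 71.1
```

```text
clock: 24.1
tool_pos: [498.7, -13.6, 104.1]
ee_rot: [-2.554, -1.826, 0.004]
wrist_force: [-0.6, -0.1, 1.1]
finger_gap: 42.6
finger_force: 0.0
t 24.1 tcp [498.7 -13.6 104.1] theta 71.11 gap 42.6 F [-0.6 -0.1  1.1] M [-0.04 -0.06  0.06] ff 0.0
now: [0.0003 0.0015 0.0351] turn 0.01
after turn: [0.0003 0.0014 0.0351]
```

```bash
python3 -m jog '[[0,0.0014,0.017,0,0.5],[0,0,0.017,0,0.5],[0,0,0,0,0.5],[0,0,0,0,0],[0,0,0,0,0],[0,0,0,0,0],[0,0,0,0,0],[0,0,0,0,0],[0,0,0,0,0]]' 110;  python3 -m jog '[[0.004,0,0,0,0],[0.006,0,0,0,0],[0.006,0,0,0,0],[0.005,0,0,0,0],[0,0,0,0,0],[0,0,0,0,0]]'; python3 go.py
```

```text
clock: 24.85
tool_pos: [501.5, -14.1, 72.9]
ee_rot: [2.555, 1.826, 0.003]
wrist_force: [-1.9, 1.3, 6.7]
finger_gap: 11.7
finger_force: 107.9
clock: 25.35
tool_pos: [508.3, 5.7, 72.8]
ee_rot: [2.555, 1.826, 0.002]
wrist_force: [-1.6, 1.3, 6.9]
finger_gap: 11.8
finger_force: 107.9
t 25.35 tcp [508.3   5.7  72.8] theta 71.11 gap 11.8 F [-1.6  1.3  6.9] M [ 0.12  0.25 -0.1 ] ff 107.9
```

```bash
python3 -m jog '[[0.003,0,0,0,0],[0.003,0,0,0,0],[0,0,0,0,0],[0,0,0,0,0]]'; python3 -m jog '[[0.002,0,0,0,0],[0,0,0,0,0],[0,0,0,0,0]]'; python3 -m jog '[[0.0015,0,0,0,0],[0,0,0,0,0],[0,0,0,0,0]]'; python3 go.py
```

```text
clock: 25.68
tool_pos: [510.1, 10.9, 72.8]
ee_rot: [2.554, 1.826, 0.002]
wrist_force: [-2.5, -1.2, 5.7]
finger_gap: 11.8
finger_force: 107.9
clock: 25.93
tool_pos: [510.8, 12.6, 72.9]
ee_rot: [2.554, 1.826, 0.001]
wrist_force: [-2.3, -0.9, 5.8]
finger_gap: 11.9
finger_force: 107.9
clock: 26.18
tool_pos: [511.2, 13.9, 72.8]
ee_rot: [2.554, 1.826, 0.001]
wrist_force: [-2.6, -1.7, 6.0]
finger_gap: 11.9
finger_force: 108.0
t 26.18 tcp [511.2  13.9  72.8] theta 71.12 gap 11.9 F [-2.6 -1.7  6. ] M [-0.21  0.36 -0.1 ] ff 108.0
```

```bash
for i in 1; do python3 -m jog '[[0.001,0,0,0,0],[0,0,0,0,0],[0,0,0,0,0]]'; python3 -m jog '[[0.001,0,0,0,0],[0,0,0,0,0],[0,0,0,0,0]]'; python3 -m jog '[[0.001,0,0,0,0],[0,0,0,0,0],[0,0,0,0,0]]'; done | grep -E "pos|wrist"; python3 go.py
```

```text
tool_pos: [511.4, 14.5, 72.8]
wrist_force: [-2.6, -2.1, 6.1]
tool_pos: [511.7, 15.4, 72.8]
wrist_force: [-2.3, -2.7, 7.0]
tool_pos: [512.0, 16.3, 72.8]
wrist_force: [-3.4, -2.9, 6.7]
t 26.93 tcp [512.   16.3  72.8] theta 71.13 gap 11.8 F [-3.4 -2.9  6.7] M [-0.49  0.42 -0.16] ff 108.0
```

```bash
for i in 1; do python3 -m jog '[[0.001,0,0,0,0],[0,0,0,0,0],[0,0,0,0,0]]'; python3 -m jog '[[0.001,0,0,0,0],[0,0,0,0,0],[0,0,0,0,0]]'; python3 -m jog '[[0.001,0,0,0,0],[0,0,0,0,0],[0,0,0,0,0]]'; done | grep -E "pos|wrist"; python3 go.py
```

```text
tool_pos: [512.0, 16.4, 72.8]
wrist_force: [-3.3, -5.9, 6.8]
tool_pos: [512.1, 16.4, 72.8]
wrist_force: [-3.8, -8.5, 8.0]
tool_pos: [512.0, 16.5, 72.8]
wrist_force: [-4.9, -11.4, 8.2]
t 27.68 tcp [512.   16.5  72.8] theta 71.25 gap 11.9 F [ -4.9 -11.4   8.2] M [-1.73  0.7  -0.13] ff 108.2
```

Snug: the jaw has stopped, with about 12 N of push. Tightening clockwise.

```bash
python3 -m jog '[[0,0,0,6,0],[0,0,0,6,0],[0,0,0,6,0],[0,0,0,6,0],[0,0,0,6,0],[0,0,0,6,0],[0,0,0,6,0],[0,0,0,6,0],[0,0,0,6,0],[0,0,0,6,0],[0,0,0,5,0],[0,0,0,4,0],[0,0,0,0,0],[0,0,0,0,0]]' 120; python3 go.py
```

```text
clock: 28.85
tool_pos: [513.3, 14.8, 72.9]
ee_rot: [3.131, 0.063, 0.002]
wrist_force: [-2.8, -16.0, 6.1]
finger_gap: 11.5
finger_force: 118.4
t 28.85 tcp [513.3  14.8  72.9] theta 2.31 gap 11.5 F [ -2.8 -16.    6.1] M [-2.47  0.48 -0.12] ff 118.4
```

Release, rise clear, and check.

```bash
python3 -m jog '[[0,0,0,0,0.5],[0,0,0,0,0.5],[0,0,0,0,0.5],[0,0,0,0,0.5],[0,0,-0.03,0,0.5],[0,0,-0.04,0,0.5],[0,0,-0.04,0,0.5],[-0.03,0.025,0,0,0.5],[-0.03,0.025,0,0,0.5],[-0.03,0.025,0,0,0.5],[-0.03,0.025,0,0,0.5],[-0.03,0.025,0,0,0.5],[-0.03,0.025,0,0,0.5],[-0.03,0.025,0,0,0.5],[0,0.025,0,0,0.5],[0,0.025,0,0,0.5],[0,0.025,0,0,0.5],[0,0.025,0,0,0.5],[0,0,0,0,0.5]]';python3 - <<'E'
from h import *
im,d=shot();W=world(d);z=W[...,2]
def reg(u0,u1,v0,v1):
    m=np.zeros(z.shape,bool);m[v0:v1,u0:u1]=1;return m
J=reg(205,330,165,240)
L=box(J&(abs(z-76)<6)&(np.arange(560)<275)&(W[...,0]<600),76);K=box(J&(z>86)&(z<105)&(W[...,0]<600),95);F=box(reg(200,234,170,230)&(abs(z-60)<6),60)
print("long",L);print("knob",K);print("fix",F)
u=np.array([np.cos(np.radians(71.1)),np.sin(np.radians(71.1))]);f=F[0]-20*u
print("knob->face-48 gap",(f-K[0])@u-48,"long to face",(f-L[0])@u,"lat",(L[0]-f)@[u[1],-u[0]],"knob rad",np.radians(K[2]-2.35))
print("short",box(reg(390,475,190,262)&(z>50)&(z<75),62)); print("tray",box(reg(390,475,190,300)&(abs(z-36)<7),36))
cv2.imwrite("pics/t2.png",cv2.resize(im[90:310,120:480,::-1],None,fx=2.2,fy=2.2))
E
```

```text
clock: 30.43
tool_pos: [314.1, -267.0, 181.9]
ee_rot: [3.137, 0.054, 0.003]
wrist_force: [0.4, 0.1, 0.6]
finger_gap: 42.9
finger_force: 0.0
long (array([545.5, 118.1]), array([119.2,  49.7]), 71.05, 833, array([545.5, 118.1], dtype=float32))
knob (array([510.2,  15.9]), array([61.8, 12.9]), 0.79, 134, array([509.2,  16.4], dtype=float32))
fix (array([571.7, 193.7]), array([63.4, 39.6]), -19.18, 331, array([571.9, 194.4], dtype=float32))
knob->face-48 gap 120.13489801872379 long to face 60.010689484153964 lat -0.29927958550167943 knob rad -0.027227136331111543
short (array([ 472.6, -380.1]), array([73.6, 52.1]), -0.03, 562, array([ 473.3, -380.8], dtype=float32))
tray (array([ 429.9, -383.9]), array([239.4, 161. ]), -1.82, 527, array([ 445., -360.], dtype=float32))
```

View pics/t2.png

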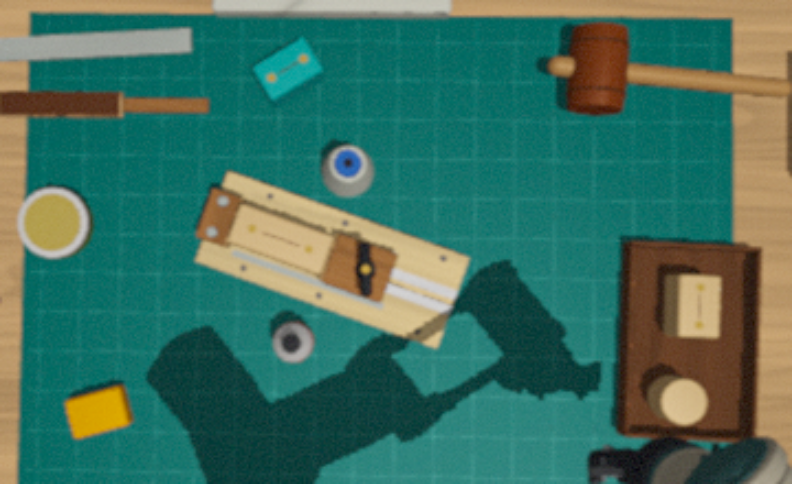

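The long form at (280,240) is snug between both jaws, with a measured gap of 120.1 mm. The knob at (366,268) reads about 0 rad. The short form stands in the tray at (698,306), and the bystanders are where they were.

```bash
python3 -c "
from plant import r
print(r.sign_off())"
```

```text
the job is handed in; nothing more can be done
None
```

The changeover is done and handed in at about 30 s: the long form is snug between the jaws (measured gap 120.1 mm), the knob is tight at about 0 rad, and the short form stands in the tray; the sign-off gave no verdict.

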